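Clear the carving board into the chip drawer

ROBOT

A 7-joint arm with a two-finger parallel gripper is mounted at the origin on the work surface. World frame = base frame: x ahead of the robot, y to its left, z up, the work surface at z = 0. Lengths are in m, angles in rad, forces in N, time in s.
With the tool pointing down it reaches from about 0.425 to 0.875 m from the base axis. Payload 8.4 kg.
Tool frame: the origin (TCP) lies midway between the tips of the shut fingers; the grasp point (between the pads) lies behind it (r.tcp_to_grasp is the z of the grasp point in the tool frame, in m); z points along the fingers, y is the line along which they close (so a half turn about z gives the same grasp; the last joint's range is limited). The gripper opens to 85 mm and grips with 20 to 120 N. Pads are 22 mm wide; open, the fingers measure 114 mm over their backs; the gripper's body (76 mm by 85 mm) begins 54 mm behind the grasp point. The pads swing forward as they close: fully open they stand 13 mm farther back than shut.
Start: joints at [1.113, 0.333, 0.04, 1.465, -0.013, 1.343, -0.059], TCP at [0.228, -0.609, 0.231] pointing down, gripper open.
Joint ranges: [-2.58, 2.58], [-0.38, 2.09], [-1.3, 1.39], [0.25, 2.4], [-1.5, 4.64], [0.08, 2.09], [-2.65, 2.65]. Speed limits (rad/s): [2.22, 2.22, 2.79, 2.79, 3.14, 3.14, 3.14].

INTERFACE

Orientations are given as a unit quaternion [x, y, z, w].
In Python, from rig import r gives the robot as it stands.
- The arm moves only by the shell command python3 -m inch 'ROWS'. ROWS is text: rows parted by semicolons, each of 7 numbers parted by spaces: the shift along the tool's x, y, z in m, then the turn, a rotation vector about the tool's x, y, z in rad, then the closure, from 0 (fully open) to 1 (shut). A call has 1 to 12 rows; each row is the pose to reach, as a shift and turn from the pose commanded when the call began, along the tool's axes at that moment; what a row does not reach only later rows make up. A row lasts 1/12 s, in which the tool goes at most 41.7 mm and 7.16 degrees, less where a joint would pass 70% of its speed; a pose out of reach is approached as far as the arm can. A call with a gripper value outside its range is refused whole. The fingers move at their own pace and stop on an object; the grip force is fixed at half the most. Time passes only in rows, so rows that repeat a pose let the fingers close. It gives the time, the measured TCP pose, the force, the opening and the grip force at its end, in the units of the state.
- r.sense(): the state, without advancing time (a new reading comes with each control period).
- r.get_image(name): name is "scene" or "top" or "wrist"; returns the picture (384x512x3 uint8, red, green, blue); there is no depth.
- r.camera_info(name): a dict with "fx", "fy", "cx", "cy" (pixels), "world_to_cam" (4x4, takes a point from world to camera coordinates). Camera axes: x right, y up, looking along -z (the intrinsics and any distortion apply to the point x, -y, -z); pixel columns grow to the right and rows downward; lengths in m; the calibration is good to about 2 mm. A picture is of the moment at which its call begins: read the wrist's pose just before it. camera_info takes no time and is no camera call; for the wrist camera it gives the pose at the moment of the call.
- r.job_done(): hands the job in; it is judged then, once.
The state is a dict: "time": time; "joints": joint angles; "joint_velocities": joint speeds; "joint_torque": joint torques, N m; "tool_pos": TCP position; "ee_rot": TCP orientation; "contact_force": force on the tool from outside, world axes, zero at the start; "moment": the same for the moment, N m; "width": finger opening in m; "grasp_force": force on a finger pad.
Only numpy, scipy, OpenCV 4.12 (cv2) and the standard library are available. Lean on these libraries where they do the work, as an engineer would, in place of code of your own. Each camera call takes 0.05 s, during which the arm holds its last target. There are 200 camera calls.

TASK

Take the scraper block from its tray and wipe all four loose wood chips off the carving board's end into the open chip drawer, without handling the chips with the fingers. Stand the scraper upright in its tray again and push the chip drawer fully home with the chips inside. Leave the other tools and the ink jar on the bench where they are.

Things in the scene. Friction and masses are not known exactly. Their poses are not given: they have to be found in the camera images.
- stand: Wooden carving stand, fixed. Level board 220 (local x) x 200 mm (local y), upper face 95 mm above the bench, chip drawer beneath. Origin: centre of its underside, at bench height. Along each side (local y +-78 to +-100 mm) runs a rail 12 mm high, so the clear surface is 156 mm wide; the ends (local x +-110 mm) have no lip. The drawer opens to local -x, under the end at x = -110 mm.
- chip_drawer (a joint): How far the chip drawer is out, in m: 0 shut (fully home), up to 0.16 out. It starts 0.12 to 0.15 out, its open part lying in front of the board's end at local x = -110 mm. It slides with about 1.5 N of friction, with no spring and no latch, and stays where it is left.
- drawer_in (a point): Centre of the drawer's inner floor, 14 mm above the bench; axes as the stand's. The inside is 188 mm (x) x 166 mm (y) and 56 mm deep; shut, this point is at local x = -10 mm of the stand.
- drawer_pull (a point): Centre of the outer face of the drawer's wooden pull, 55 mm above the bench. The pull is a block 44 mm wide (local y), 26 mm high, standing 35 mm out (local -x) from the drawer's front panel, whose top edge is 72 mm above the bench. Its axes are the stand's: the pull looks to local -x.
- scraper: Hardwood scraper block with a flat steel sole, upright: 120 mm long (local y), 26 mm thick (local x; sole 28 mm), 76 mm high; only 84 mm long at the grip (the upper 43 mm). About 0.25 kg. Origin: centre of its underside; z up. It starts standing in its tray, roughly parallel to the tray; grip it across its thickness from above.
- tray: The scraper's shallow dark wooden tray, fixed to the bench: 160 mm (local y) x 80 mm (local x) outside, 14 mm high, walls 5 mm, inner floor 5 mm above the bench. Origin: centre of its underside.
- chip0: Loose splintered wood chip, 64 mm long (local x), 18 mm wide, 10 mm thick, 12 g, lying flat on the stand's board. Origin: centre of its underside.
- chip1: Loose splintered wood chip, 60 mm long (local x), 20 mm wide, 10 mm thick, 12 g, lying flat on the stand's board. Origin: centre of its underside.
- chip2: Loose splintered wood chip, 62 mm long (local x), 16 mm wide, 10 mm thick, 12 g, lying flat on the stand's board. Origin: centre of its underside.
- chip3: Loose splintered wood chip, 66 mm long (local x), 18 mm wide, 10 mm thick, 12 g, lying flat on the stand's board. Origin: centre of its underside.
- gouge_a: Bystander: a carving gouge lying beside the stand on the drawer side, pale turned handle 24 mm thick, 200 mm long. Origin: on the bench, on its long axis, 100 mm from the handle end.
- gouge_b: Bystander: a carving gouge lying on the other side of the drawer, 210 mm long, handle 24 mm thick. Origin: on the bench, on its long axis, 100 mm from the handle end.
- mallet: Bystander: a wooden mallet lying down on the far side of the tray, 250 mm long, round head 60 mm across and 110 mm long. Origin: on the bench below its handle, 90 mm from the handle end; the head lies towards local +x.
- ink_jar: Bystander: an amber glass jar, 64 mm across, 85 mm high, standing near the robot. Origin: middle of its underside.
- print_brush: Bystander: a block-shaped printing brush with dark bristles, 120 x 55 x 42 mm high, lying bristles down near the robot. Origin: middle of its underside.
- whetstone: Bystander: a grey whetstone on a dark wooden base, 170 x 60 x 34 mm high. Origin: middle of its underside.
There are look-alikes about, which are no part of the job. What is shaped like the chip0 but pink or purple is not meant.

How it is judged:
On the way, in this order (a step that is already met when the one before it is completed fails the run):
1. the scraper has been lifted out of its tray (z of scraper in the frame of tray above 0.03 m), for 0.2 s.
2. all four chips lie in the chip drawer (x of chip0 in the frame of drawer_in between -0.1 and 0.1 m and y of chip0 in the frame of drawer_in between -0.09 and 0.09 m and z of chip0 in the frame of drawer_in between -0.01 and 0.056 m and x of chip1 in the frame of drawer_in between -0.1 and 0.1 m and y of chip1 in the frame of drawer_in between -0.09 and 0.09 m and z of chip1 in the frame of drawer_in between -0.01 and 0.056 m and x of chip2 in the frame of drawer_in between -0.1 and 0.1 m and y of chip2 in the frame of drawer_in between -0.09 and 0.09 m and z of chip2 in the frame of drawer_in between -0.01 and 0.056 m and x of chip3 in the frame of drawer_in between -0.1 and 0.1 m and y of chip3 in the frame of drawer_in between -0.09 and 0.09 m and z of chip3 in the frame of drawer_in between -0.01 and 0.056 m), for 0.2 s.
3. the chip drawer is shut with the chips in it (all of step 2 and value of joint chip_drawer below 0.006 m), for 0.2 s.
At the end, for the whole second after the job is handed in: The chip drawer is shut to within 6 mm, all four chips lie inside it (below its rim), and the scraper stands upright (within 0.1 rad), released and at rest on the floor of its tray (all of step 3 and x of scraper in the frame of tray between -0.03 and 0.03 m and y of scraper in the frame of tray between -0.03 and 0.03 m and z of scraper in the frame of tray below 0.01 m and angle between scraper's own z axis and vertical below 0.1 rad and linear speed of scraper below 0.02 m/s); the robot touches nothing.
It fails at once if the fingers push or grip a chip (over 1.5 N) (contact force between the fingers and chip0 above 1.5 N or contact force between the fingers and chip1 above 1.5 N or contact force between the fingers and chip2 above 1.5 N or contact force between the fingers and chip3 above 1.5 N).
It fails at once if another tool or the ink jar is displaced by more than 40 mm (distance of any of gouge_a, gouge_b, mallet, ink_jar, print_brush, whetstone from where it was at the start of the episode above 0.04 m).
It also fails if it takes over 69 s, if anything falls off the work surface, if the arm or the gripper's body presses on something with over 40 N, if the wrist force passes 120 N, or if a joint passes its speed limit or range.

## Working session

There is one attempt and no reset: what is moved stays moved. The work goes in short steps, Python scripts to look and compute and a shell command to move; the robot and the scene stay as the last step left them, time stands still between calls to the robot, and variables do not carry over. Pictures are saved under pics/ and viewed, at most 13 in all, crops included, and the job is handed in when it is done.

```bash
mkdir -p pics; ls
python3 - <<'E'
from rig import r
import cv2,numpy as np
s=r.sense();print(s, r.tcp_to_grasp)
for n in("scene","top"):
    im=r.get_image(n);cv2.imwrite(f"pics/{n}0.png",im[:,:,::-1])
    c=r.camera_info(n);print(n,{k:(np.round(v,4).tolist() if not isinstance(v,str) else v) for k,v in c.items()})
E
```

```text
pics
{'time': 0.0, 'joints': array([ 1.11281469,  0.33387349,  0.03986695,  1.46628788, -0.01341244,
        1.34326881, -0.05849742]), 'joint_velocities': array([ 1.25664981e-03,  4.32167311e-04,  8.98300766e-04, -8.57870672e-05,
       -3.77113640e-04,  1.09230537e-03, -1.43920509e-04]), 'joint_torque': array([ 9.71916488e-04, -6.58546400e+01,  1.36585046e+00, -4.05543244e+01,
        1.66235195e-02,  1.29901862e-02,  6.38462680e-06]), 'tool_pos': array([ 0.22805924, -0.60819459,  0.2304372 ]), 'ee_rot': array([ 9.83953267e-01,  1.78424635e-01, -1.84946210e-04, -7.63727394e-04]), 'contact_force': array([ 0.14823505,  0.59057857, -0.02785025]), 'moment': array([-0.03048295, -0.02170606,  0.01149906]), 'grasp_force': 0.0, 'width': 0.0851773036637806} -0.0187
scene {'fx': 376.3975, 'fy': 376.3975, 'cx': 251.2903, 'cy': 192.4288, 'world_to_cam': [[0.6215, 0.7834, -0.0064, -0.3157], [-0.6703, 0.536, 0.5133, 0.3483], [0.4055, -0.3147, 0.8582, -1.4349], [0.0, 0.0, 0.0, 1.0]]}
top {'fx': 365.8456, 'fy': 365.8456, 'cx': 262.8354, 'cy': 194.3095, 'world_to_cam': [[0.022, -0.9997, 0.0086, -0.0283], [0.9953, 0.0227, 0.0942, -0.5296], [-0.0943, 0.0065, 0.9955, -1.0178], [0.0, 0.0, 0.0, 1.0]]}
```

View pics/scene0.png

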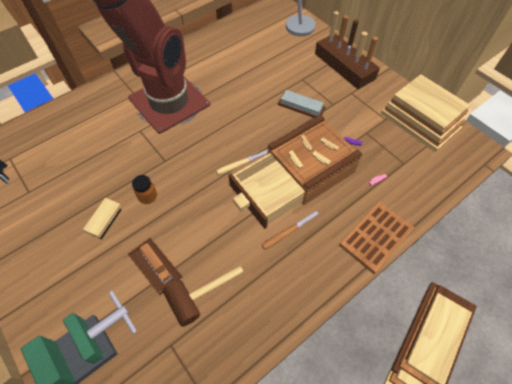

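View pics/top0.png

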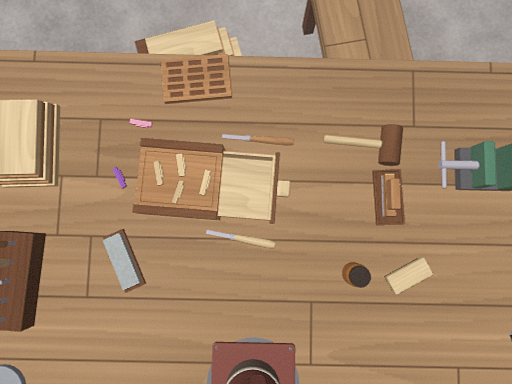

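The scene and top views show the stand at top px (135-278, 140-222) with the drawer opening to the right. The pull is at (284,188), the tray and scraper at (388,197), the chips at (158,172), (180,164), (178,192) and (205,182), and the robot base at (250,360).

```bash
cat > h.py <<'E'
from rig import r
import cv2,numpy as np
from scipy.spatial.transform import Rotation as R
def ray(c,u,v):
    T=np.array(c["world_to_cam"]);d=np.array([(u-c["cx"])/c["fx"],-(v-c["cy"])/c["fy"],-1.])
    return -T[:3,:3].T@T[:3,3],T[:3,:3].T@d
def onz(c,u,v,z):
    o,d=ray(c,u,v);return o+d*(z-o[2])/d[2]
def proj(c,p):
    q=np.array(c["world_to_cam"])@np.r_[p,1];return c["cx"]+c["fx"]*q[0]/-q[2],c["cy"]-c["fy"]*q[1]/-q[2]
def tri(obs):
    A=np.zeros((3,3));b=np.zeros(3)
    for c,u,v in obs:
        o,d=ray(c,u,v);d=d/np.linalg.norm(d);M=np.eye(3)-np.outer(d,d);A+=M;b+=M@o
    return np.linalg.solve(A,b)
def snap(n,f):
    c=r.camera_info(n);im=r.get_image(n)[:,:,::-1].copy();cv2.imwrite(f,im);return c,im
def totool(dv):  # world vector to tool axes
    return R.from_quat(r.sense()["ee_rot"]).inv().apply(dv)
E
python3 - <<'E'
from h import *
c=r.camera_info("top");im=cv2.imread("pics/top0.png")
cv2.imwrite("pics/crop1.png",cv2.resize(im[110:240,120:420],None,fx=2.66,fy=2.66,interpolation=cv2.INTER_CUBIC))
for n,u,v,z in [("tray",388,197,.014),("pull",290,188,.055),("end",221,183,.095),("jar",357,275,.085),("mallet",391,144,.06),("tcp",0,0,0)]: print(n,onz(c,u,v,z).round(3))
w=r.camera_info("wrist");print(w, proj(c,r.sense()["tool_pos"]))
E
```

```text
tray [ 0.532 -0.378  0.014]
pull [ 0.547 -0.091  0.055]
end [0.551 0.096 0.095]
jar [ 0.316 -0.269  0.085]
mallet [ 0.676 -0.372  0.06 ]
tcp [1.11  0.799 0.   ]
{'fx': 336.87544047868147, 'fy': 336.87544047868147, 'cx': 252.78287884480102, 'cy': 192.13466402901827, 'world_to_cam': array([[ 0.35221476, -0.93591843, -0.00120524, -0.64961537],
       [ 0.89789287,  0.33826735, -0.28171545,  0.03793432],
       [ 0.26407037,  0.09814217,  0.95949724, -0.37824376],
       [ 0.        ,  0.        ,  0.        ,  1.        ]])} (np.float64(526.6500177228511), np.float64(326.789023135648))
```

View pics/crop1.png

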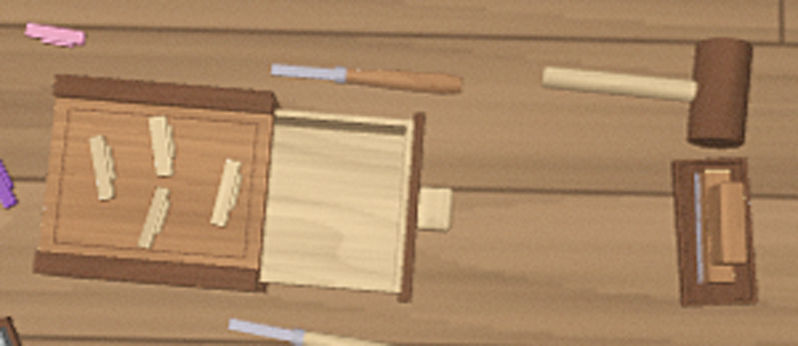

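The crop shows the tray at crop px (672-757, 158-305) with the scraper standing in it, nearly along world x. The chips lie across the board's width, with their long sides facing the wipe direction. Next I move the wrist over the tray.

```bash
python3 -m inch '0.36 -0.1 -0.05 0 0 0.267 0;0.36 -0.1 -0.05 0 0 0.267 0;0.36 -0.1 -0.05 0 0 0.267 0;0.36 -0.1 -0.05 0 0 0.267 0;0.36 -0.1 -0.05 0 0 0.267 0;0.36 -0.1 -0.05 0 0 0.267 0;0.36 -0.1 -0.05 0 0 0.267 0;0.36 -0.1 -0.05 0 0 0.267 0;0.36 -0.1 -0.05 0 0 0.267 0;0.36 -0.1 -0.05 0 0 0.267 0;0.36 -0.1 -0.05 0 0 0.267 0;0.36 -0.1 -0.05 0 0 0.267 0'
python3 - <<'E'
from h import *
import pickle
c,im=snap("wrist","pics/w1.png");pickle.dump(c,open("w1.pkl","wb"));print(r.sense()["tool_pos"])
E
```

```text
time: 1.1
tool_pos: [0.5301, -0.3884, 0.2807]
ee_rot: [0.999, 0.046, -0.001, -0.0]
contact_force: [-0.9, -0.8, -0.1]
width: 0.0854
grasp_force: 0.0
[ 0.52911111 -0.38952925  0.28074746]
```

View pics/w1.png

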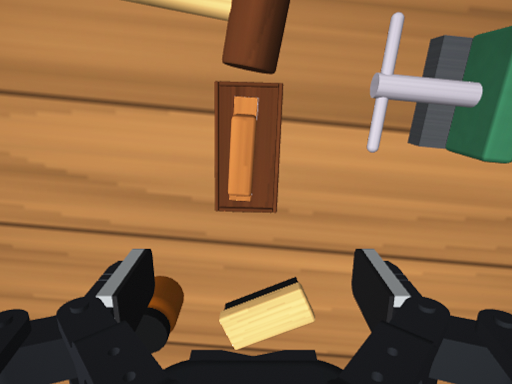

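The wrist view shows the tray at (215-283, 82-212) with the scraper at (228-260, 97-202). The jar and brush are below it and the mallet head is above. I take a second, closer view to measure heights.

```bash
python3 -m inch '-0.05 0 0.08 0 0 0 0;-0.05 0 0.08 0 0 0 0;-0.05 0 0.08 0 0 0 0;-0.05 0 0.08 0 0 0 0;-0.05 0 0.08 0 0 0 0'
python3 - <<'E'
from h import *
import pickle
c2,im2=snap("wrist","pics/w2.png");pickle.dump(c2,open("w2.pkl","wb"));print(r.sense()["tool_pos"])
c1=pickle.load(open("w1.pkl","rb"));im1=cv2.imread("pics/w1.png")
print(proj(c2,(.53,-.378,.014)))
a=cv2.resize(im1[70:225,200:300],None,fx=3.6,fy=3.6,interpolation=cv2.INTER_CUBIC)
b=cv2.resize(im2[0:250,170:340],(380,558),interpolation=cv2.INTER_CUBIC)
cv2.imwrite("pics/pair.png",np.hstack([a,b]) if a.shape[0]==558 else a)
E
```

```text
time: 1.57
tool_pos: [0.4798, -0.3943, 0.2021]
ee_rot: [0.999, 0.045, 0.0, 0.0]
contact_force: [0.2, 0.4, -0.2]
width: 0.0854
grasp_force: 0.0
[ 0.48114981 -0.39407264  0.20308858]
(np.float64(240.02947621593157), np.float64(114.52409911904518))
```

View pics/pair.png

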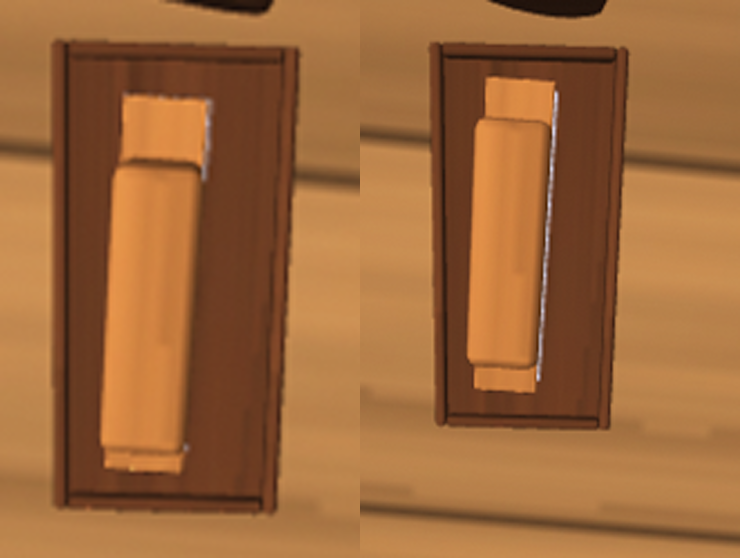

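The pair shows the grip's top face at left corners (114,167), (198,167), (183,449), (101,447) and right corners (477,120), (548,123), (537,366), (468,362). Tray corners are also clear in both views. I triangulate them.

Run:
```python
from h import *
import pickle
c1,c2=[pickle.load(open(f"w{i}.pkl","rb")) for i in(1,2)]
def T(a,b): return tri([(c1,200+a[0]/3.6,70+a[1]/3.6),(c2,170+(b[0]-360)/2.2353,b[1]/2.232)])
for n,A,B in [("grip",[(114,165),(198,165),(183,450),(101,450)],[(477,120),(548,123),(537,366),(468,364)]),("tray",[(53,41),(298,47),(274,513),(54,505)],[(431,43),(628,48),(609,430),(436,425)])]:
    P=np.array([T(a,b) for a,b in zip(A,B)]);print(n,P.round(4).tolist(),P.mean(0).round(4))
    z=.081 if n=="grip" else .014
    Q=np.array([(onz(c2,170+(b[0]-360)/2.2353,b[1]/2.232,z)) for b in B]);d=(Q[0]+Q[1]-Q[2]-Q[3])/2
    print(Q.mean(0).round(4),"len",np.linalg.norm(d).round(4),"wid",np.linalg.norm(Q[0]-Q[1]).round(4),"yaw",np.degrees(np.arctan2(d[1],d[0])).round(2))
    Q=np.array([(onz(c1,200+b[0]/3.6,70+b[1]/3.6,z)) for b in A]);d=(Q[0]+Q[1]-Q[2]-Q[3])/2
    print(Q.mean(0).round(4),"yaw",np.degrees(np.arctan2(d[1],d[0])).round(2))
s=r.sense();print(s["tool_pos"],R.from_quat(s["ee_rot"]).as_matrix().round(4).tolist())
```

```text
grip [[0.5767, -0.3631, 0.0733], [0.5785, -0.3867, 0.0672], [0.4948, -0.3903, 0.0728], [0.495, -0.3659, 0.0809]] [ 0.5363 -0.3765  0.0735]
[ 0.5362 -0.3768  0.081 ] len 0.0808 wid 0.0231 yaw 1.97
[ 0.5372 -0.3764  0.081 ] yaw 2.04
tray [[0.6095, -0.3372, 0.0123], [0.6151, -0.416, 0.0111], [0.4544, -0.4268, 0.008], [0.4484, -0.3464, 0.0039]] [ 0.5319 -0.3816  0.0088]
[ 0.5328 -0.3818  0.014 ] len 0.1585 wid 0.0784 yaw 3.7
[ 0.5333 -0.3816  0.014 ] yaw 3.7
[ 0.48114981 -0.39407264  0.20308858] [[0.9959, 0.0906, 0.0021], [0.0906, -0.9959, -0.0012], [0.002, 0.0014, -1.0]]
```

Scraper centre is (0.5365, -0.3766) with yaw 2°. Tray centre is (0.533, -0.3817) with yaw 3.7°. Sizes and heights agree roughly with the text. Next is the grasp.

```bash
python3 -m inch '0.057 -0.0124 0.06 0 0 0.056 0;0.057 -0.0124 0.06 0 0 0.056 0;0.057 -0.0124 0.06 0 0 0.056 0;0.057 -0.0124 0.06 0 0 0.056 0;0.057 -0.0124 0.09 0 0 0.056 0;0.057 -0.0124 0.12 0 0 0.056 0;0.057 -0.0124 0.145 0 0 0.056 0;0.057 -0.0124 0.16 0 0 0.056 0;0.057 -0.0124 0.16 0 0 0.056 0;0.057 -0.0124 0.16 0 0 0.056 0'
python3 -m inch '0 0 0 0 0 0 1;0 0 0 0 0 0 1;0 0 0 0 0 0 1;0 0 0 0 0 0 1;0 0 0 0 0 0 1;0 0 0 0 0 0 1;0 0 0 0 0 0 1;0 0 0 0 0 0 1;0 0 0 0 0 0 1'
```

```text
time: 2.45
tool_pos: [0.5367, -0.3767, 0.043]
ee_rot: [1.0, 0.018, 0.001, 0.001]
contact_force: [-0.2, -0.4, -0.3]
width: 0.0855
grasp_force: 0.0
time: 3.2
tool_pos: [0.5365, -0.376, 0.0422]
ee_rot: [1.0, 0.018, 0.001, 0.0]
contact_force: [-0.7, -0.3, 5.8]
width: 0.0251
grasp_force: 59.8
```

```bash
python3 -m inch '0 0 -0.02 0 0 0 1;0 0 -0.05 0 0 0 1;0 0 -0.09 0 0 0 1;0 0 -0.13 0 0 0 1;0 0 -0.17 0 0 0 1;0 0 -0.21 0 0 0 1;0 0 -0.25 0 0 0 1;0 0 -0.25 0 0 0 1'
python3 -m inch '-0.005 -0.04 0 0 0 0.01 1;-0.01 -0.08 0 0 0 0.02 1;-0.015 -0.12 0 0 0 0.03 1;-0.02 -0.16 0 0 0 0.04 1;-0.025 -0.2 0 0 0 0.05 1;-0.03 -0.24 0 0 0 0.06 1;-0.035 -0.28 0 0 0 0.07 1;-0.04 -0.32 0 0 0 0.08 1;-0.045 -0.36 0 0 0 0.095 1;-0.045 -0.4 0 0 0 0.095 1;-0.045 -0.44 0 0 0 0.095 1;-0.045 -0.48 0 0 0 0.095 1'
python3 -m inch '0 -0.02 0 0 0 0 1;0 -0.02 0 0 0 0 1;0 -0.02 0 0 0 0 1'
python3 - <<'E'
from h import *
import pickle
c,im=snap("wrist","pics/w3.png");pickle.dump(c,open("w3.pkl","wb"))
E
```

```text
time: 3.87
tool_pos: [0.5382, -0.3768, 0.3005]
ee_rot: [1.0, 0.018, 0.005, 0.003]
contact_force: [0.9, 0.0, -0.4]
width: 0.0252
grasp_force: 59.5
time: 4.87
tool_pos: [0.473, 0.1043, 0.2909]
ee_rot: [1.0, -0.03, -0.0, 0.0]
contact_force: [2.3, 0.8, -2.6]
width: 0.0256
grasp_force: 59.8
time: 5.12
tool_pos: [0.4745, 0.1237, 0.2907]
ee_rot: [1.0, -0.028, -0.001, 0.0]
contact_force: [-0.4, -0.7, -1.3]
width: 0.0252
grasp_force: 59.9
```

View pics/w3.png

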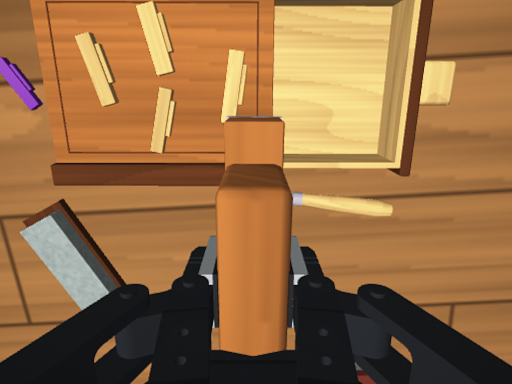

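The view shows the near rail at (52-270, 163-185), chips at (96,70), (155,38), (162,120) and (233,86), the open drawer at (272-430, 0-175) and the pull at (437,83). The scraper is held straight. I move on for a second view that includes the far rail.

```bash
python3 -m inch '0.04 0 0 0 0 0 1;0.08 -0.02 0 0 0 0 1;0.08 -0.02 0 0 0 0 1;0.08 -0.02 0 0 0 0 1;0.08 -0.02 0 0 0 0 1'
python3 - <<'E'
from h import *
import pickle
c,im=snap("wrist","pics/w4.png");pickle.dump(c,open("w4.pkl","wb"))
E
```

```text
time: 5.58
tool_pos: [0.5559, 0.1366, 0.2905]
ee_rot: [1.0, -0.03, -0.001, 0.0]
contact_force: [-0.3, -0.2, -1.9]
width: 0.0254
grasp_force: 59.9
```

View pics/w4.png

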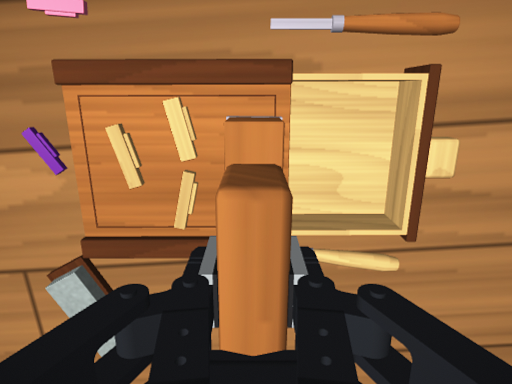

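Far rail spans (53-293, 60-83), the near rail's inner left corner is (82,239), the board end edge is at column 292, and the pull is at (457,140-178). I compute the stand frame from these.

Run:
```python
from h import *
import pickle
c3,c4=[pickle.load(open(f"w{i}.pkl","rb")) for i in(3,4)]
for n,a,b in [("railNL",(52,165),(82,239)),("chipA near",(109,105),(135,188)),("chipB near",(166,74),(187,160)),("pull r far",(455,62),(459,140)),("pull r near",(450,104),(456,178)),("panel near",(410,175),(415,241))]:
    print(n,tri([(c3,*a),(c4,*b)]).round(4))
FL,FR=[onz(c4,*p,.107) for p in((53,60),(293,59))];NL=onz(c4,82,239,.107)
d=FL-FR;print("FL,FR,NL",FL.round(4),FR.round(4),NL.round(4),"len",np.linalg.norm(d),"yaw",np.degrees(np.arctan2(d[1],d[0])),"width FL-NL (178)",np.linalg.norm(FL-NL))
ex=d/np.linalg.norm(d);ey=np.array([-ex[1],ex[0],0])
# local y+ is ey ; far rail outer is at y=-100
if (NL-FL)@ey<0: print("far is +y")
C=(FL+FR)/2+ey*.1*(1 if (NL-FL)@ey>0 else -1);C[2]=0
print("C",C.round(4),"ex",ex.round(4),"ey",ey.round(4))
L=lambda p:np.round([(p-C)@ex,(p-C)@ey],4)
for c,ps in((c3,[(80,34),(109,105),(146,2),(166,74),(160,88),(160,152),(237,50),(230,122)]),(c4,[(111,126),(135,188),(172,98),(187,160),(183,172),(182,228)])):
    print([L(onz(c,*p,.105)).tolist() for p in ps])
print("end w3",L(onz(c3,273,100,.095)),"NL",L(NL),"pull",L(onz(c4,458,159,.068)))
# sole far bottom in hand: visible sole line in w4
s=r.sense();print(s["tool_pos"],L(s["tool_pos"]),R.from_quat(s["ee_rot"]).as_matrix().round(4).tolist())
pickle.dump((C,ex,ey),open("st.pkl","wb"))
top=r.camera_info("top");print("top check rail",L(onz(top,120+55/2.66,110+77/2.66,.107)),L(onz(top,120+275/2.66,110+94/2.66,.107)),"endnear",L(onz(top,120+263/2.66,110+268/2.66,.1)))
```

```text
railNL [0.4873 0.3241 0.1002]
chipA near [0.542  0.2554 0.1057]
chipB near [0.5667 0.2    0.1014]
pull r far [ 0.5644 -0.0886  0.0659]
pull r near [ 0.5234 -0.0858  0.0716]
panel near [ 0.4489 -0.0491  0.0698]
FL,FR,NL [0.6659 0.3102 0.107 ] [0.6539 0.0938 0.107 ] [0.4903 0.3197 0.107 ] len 0.21677041634948793 yaw 86.82776834918782 width FL-NL (178) 0.1758381067547982
C [0.56   0.2075 0.    ] ex [0.0553 0.9985 0.    ] ey [-0.9985  0.0553  0.    ]
[[0.065, -0.0407], [0.0466, 0.0206], [0.0039, -0.0663], [-0.0092, -0.0071], [-0.0027, 0.0052], [0.0019, 0.0652], [-0.0747, -0.0276], [-0.0672, 0.0363]]
[[0.0641, -0.0409], [0.0474, 0.0209], [0.0037, -0.0665], [-0.0068, -0.0075], [-0.0021, 0.0046], [0.0027, 0.0646]]
end w3 [-0.1086  0.0162] NL [0.1081 0.0758] pull [-0.2969 -0.0003]
[0.55554191 0.13675647 0.29121003] [-0.0709  0.0006] [[0.9982, -0.0601, -0.0007], [-0.0601, -0.9982, -0.0005], [-0.0006, 0.0005, -1.0]]
top check rail [ 0.1098 -0.0966] [-0.1105 -0.0968] endnear [-0.1132  0.077 ]
```

The frame is consistent: rails, board end and length are all within 2 mm of the text. The chips span local y -66 to +65, with their centres well inside the scraper's 120 mm. Next I move behind the chips and descend.

```bash
python3 -m inch '0 -0.04 0 0 0 0 1;0 -0.08 0 0 0 0 1;0 -0.12 0 0 0 0 1;0 -0.16 0.03 0 0 0 1;0 -0.183 0.06 0 0 0 1;0 -0.183 0.1 0 0 0 1;0 -0.183 0.13 0 0 0 1;0 -0.183 0.145 0 0 0 1;0 -0.183 0.152 0 0 0 1;0 -0.183 0.156 0 0 0 1;0 -0.183 0.156 0 0 0 1'
```

```text
time: 6.55
tool_pos: [0.5672, 0.3199, 0.1364]
ee_rot: [1.0, -0.03, 0.001, -0.0]
contact_force: [0.2, -0.5, -2.2]
width: 0.0256
grasp_force: 60.3
```

Run:
```python
from h import *
import pickle
C,ex,ey=pickle.load(open("st.pkl","rb"));s=r.sense();p=s["tool_pos"]
print(p,(p-C)@ex,(p-C)@ey,s["contact_force"],R.from_quat(s["ee_rot"]).as_matrix().round(4).tolist())
```

```text
[0.56720349 0.3199096  0.13640616] 0.1125858571445998 -0.0009428966418570887 [ 0.23178161 -0.50643994 -2.17547857] [[0.9982, -0.0598, 0.0014], [-0.0598, -0.9982, 0.0001], [0.0014, -0.0002, -1.0]]
```

```bash
python3 -m inch '0 0 0.0025 0 0 0 1;0 0.01 0.0025 0 0 0 1;0 0.02 0.0025 0 0 0 1;0 0.03 0.0025 0 0 0 1;0 0.04 0.0025 0 0 0 1;0 0.05 0.0025 0 0 0 1;0 0.06 0.0025 0 0 0 1;0 0.07 0.0025 0 0 0 1;0 0.08 0.0025 0 0 0 1;0 0.09 0.0025 0 0 0 1;0 0.1 0.0025 0 0 0 1;0 0.11 0.0025 0 0 0 1'
python3 - <<'E'
from h import *
snap("scene","pics/s1.png")
E
```

```text
time: 7.55
tool_pos: [0.5603, 0.2097, 0.1328]
ee_rot: [1.0, -0.03, -0.0, -0.0]
contact_force: [-0.1, 0.2, -1.8]
width: 0.0254
grasp_force: 60.4
```

```bash
python3 -m inch '0 0.01 0 0 0 0 1;0 0.022 0 0 0 0 1;0 0.034 0 0 0 0 1;0 0.046 0 0 0 0 1;0 0.058 0 0 0 0 1;0 0.07 0 0 0 0 1;0 0.082 0 0 0 0 1;0 0.094 0 0 0 0 1;0 0.106 0 0 0 0 1;0 0.118 0 0 0 0 1;0 0.128 0 0 0 0 1;0 0.135 0 0 0 0 1'
python3 -m inch '0 0 0 0 0 0 1;0 0 0 0 0 0 1;0 0 -0.03 0 0 0 1;0 -0.03 -0.07 0 0 0 1;-0.03 -0.06 -0.11 0 0 0 1;-0.05 -0.09 -0.15 0 0 0 1;-0.05 -0.09 -0.15 0 0 0 1;-0.05 -0.09 -0.15 0 0 0 1'
python3 - <<'E'
from h import *
import pickle
c,im=snap("wrist","pics/w5.png");pickle.dump(c,open("w5.pkl","wb"))
_,t=snap("top","pics/top5.png")
b=cv2.resize(t[125:235,120:300],(512,313),interpolation=cv2.INTER_CUBIC)
cv2.imwrite("pics/v5.png",np.vstack([im[:280],b]))
E
```

```text
time: 8.6
tool_pos: [0.5524, 0.0741, 0.1328]
ee_rot: [1.0, -0.03, -0.0, 0.0]
contact_force: [-0.1, -0.7, -2.0]
width: 0.0252
grasp_force: 60.4
time: 9.27
tool_pos: [0.5066, 0.1766, 0.2892]
ee_rot: [1.0, -0.025, 0.004, -0.002]
contact_force: [-0.5, 1.4, -1.4]
width: 0.0253
grasp_force: 60.6
```

View pics/v5.png

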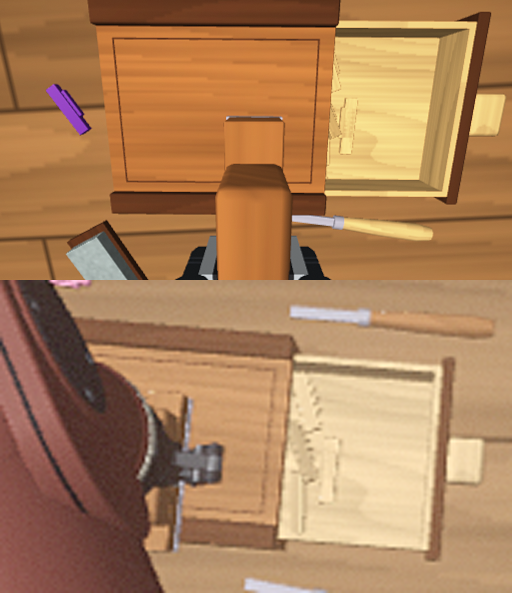

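The board is clear and the chips lie in the drawer at wrist px (330-357, 55-155), under the rim and beside the board end. Next I carry the scraper back to above the tray.

```bash
python3 -m inch '0.004 0.04 0 0 0 -0.01 1;0.008 0.08 0 0 0 -0.02 1;0.012 0.12 0 0 0 -0.03 1;0.016 0.16 0 0 0 -0.04 1;0.02 0.2 0 0 0 -0.05 1;0.024 0.24 0 0 0 -0.06 1;0.028 0.28 0 0 0 -0.07 1;0.032 0.32 0 0 0 -0.08 1;0.036 0.36 0 0 0 -0.09 1;0.04 0.4 0 0 0 -0.1 1;0.044 0.44 0 0 0 -0.11 1;0.048 0.48 0 0 0 -0.115 1'
python3 -m inch '0 0.03 0 0 0 0 1;0 0.06 0.04 0 0 0 1;0 0.07 0.08 0 0 0 1;0 0.07 0.11 0 0 0 1;0 0.07 0.11 0 0 0 1;0 0.07 0.11 0 0 0 1'
cat > st.py <<'E'
from h import *
import sys
s=r.sense();M=R.from_quat(s["ee_rot"]).as_matrix();p=s["tool_pos"]
g=np.array(eval(sys.argv[1]));print(p.round(4),"yaw",np.degrees(np.arctan2(M[1,0],M[0,0])).round(2),"zaxis",M[:,2].round(4),"F",s["contact_force"].round(1),"delta tool",(M.T@(g-p)).round(4))
E
python3 st.py '(0.533,-0.3817,0.0435)'
```

```text
time: 10.37
tool_pos: [0.5262, -0.3162, 0.2809]
ee_rot: [1.0, 0.028, -0.001, -0.0]
contact_force: [1.8, -0.1, -1.5]
width: 0.0254
grasp_force: 60.5
time: 10.87
tool_pos: [0.5294, -0.3828, 0.1698]
ee_rot: [1.0, 0.027, -0.003, -0.002]
contact_force: [1.4, -0.2, -1.0]
width: 0.0256
grasp_force: 60.3
[ 0.5294 -0.3828  0.1698] yaw 3.15 zaxis [-0.0056  0.0037 -1.    ] F [ 1.4 -0.2 -1. ] delta tool [ 0.0044 -0.0003  0.1263]
```

```bash
python3 -m inch '0.004 0 0.03 0 0 0 1;0.004 0 0.06 0 0 0 1;0.004 0 0.085 0 0 0 1;0.004 0 0.105 0 0 0 1;0.004 0 0.115 0 0 0 1;0.004 0 0.122 0 0 0 1;0.004 0 0.122 0 0 0 1;0.004 0 0.122 0 0 0 1'; python3 st.py '(0.533,-0.3817,0.0425)'
```

```text
time: 11.53
tool_pos: [0.5363, -0.3835, 0.0527]
ee_rot: [1.0, 0.028, 0.001, 0.001]
contact_force: [0.1, 0.2, -1.3]
width: 0.0255
grasp_force: 60.6
[ 0.5363 -0.3835  0.0527] yaw 3.21 zaxis [ 0.0019 -0.0013 -1.    ] F [ 0.1  0.2 -1.3] delta tool [-0.0032 -0.002   0.0102]
```

```bash
python3 -m inch '-0.003 -0.002 0.005 0 0 0 1;-0.003 -0.002 0.008 0 0 0 1;-0.003 -0.002 0.0095 0 0 0 1;-0.003 -0.002 0.0095 0 0 0 1;-0.003 -0.002 0.0095 0 0 0 1'; python3 st.py '(0.533,-0.3817,0.0425)'
```

```text
time: 11.95
tool_pos: [0.5322, -0.3814, 0.0422]
ee_rot: [1.0, 0.028, 0.0, 0.0]
contact_force: [-3.5, 1.3, 5.8]
width: 0.0253
grasp_force: 61.6
[ 0.5322 -0.3814  0.0422] yaw 3.18 zaxis [ 3.e-04 -3.e-04 -1.e+00] F [-3.5  1.3  5.8] delta tool [ 0.0008  0.0004 -0.0003]
```

```bash
python3 -m inch '0 0 0 0 0 0 0.6;0 0 0 0 0 0 0;0 0 0 0 0 0 0;0 0 0 0 0 0 0;0 0 0 0 0 0 0;0 0 0 0 0 0 0;0 0 0 0 0 0 0;0 0 0 0 0 0 0'
python3 -m inch '0 0 -0.02 0 0 0 0;0 0 -0.05 0 0 0 0;0 0 -0.09 0 0 0 0;0 0 -0.13 0 0 0 0;-0.04 0 -0.17 0 0 0 0;-0.05 0 -0.17 0 0 0 0;-0.05 0 -0.17 0 0 0 0;-0.05 0 -0.17 0 0 0 0'
python3 - <<'E'
from h import *
c,im=snap("wrist","pics/w6.png")
cv2.imwrite("pics/w6c.png",cv2.resize(im[:260,150:370],None,fx=2,fy=2))
E
python3 st.py '(0.545,-0.15,0.2)'
```

```text
time: 12.62
tool_pos: [0.5322, -0.3812, 0.0413]
ee_rot: [1.0, 0.028, 0.0, -0.0]
contact_force: [0.7, -0.4, 0.5]
width: 0.0856
grasp_force: 0.0
time: 13.28
tool_pos: [0.4816, -0.3849, 0.2127]
ee_rot: [1.0, 0.027, 0.001, 0.001]
contact_force: [-1.0, -0.0, -1.1]
width: 0.0854
grasp_force: 0.0
[ 0.4822 -0.384   0.2115] yaw 3.17 zaxis [ 6.e-04 -2.e-04 -1.e+00] F [ 0.   0.8 -0.1] delta tool [ 0.0756 -0.2302  0.0115]
```

View pics/w6c.png

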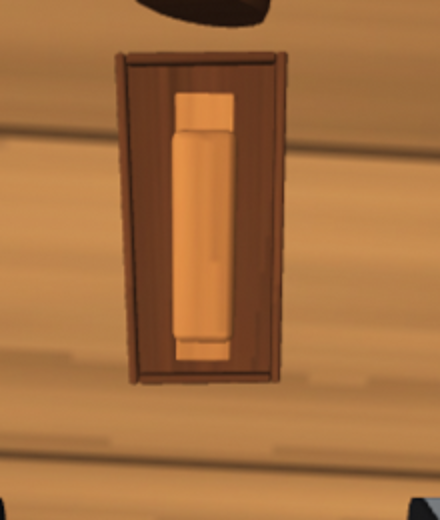

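The scraper stands upright, centred in the tray at crop px (173-235, 93-360) with even margins. I shut the fingers and go out in front of the pull.

```bash
python3 -m inch '0.012 -0.04 0 0 0 0.02 1;0.025 -0.08 0 0 0 0.04 1;0.038 -0.12 0 0 0 0.06 1;0.05 -0.16 0 0 0 0.08 1;0.062 -0.2 0 0 0 0.1 1;0.07 -0.22 0 0 0 0.11 1;0.07 -0.22 0.03 0 0 0.11 1;0.07 -0.22 0.06 0 0 0.11 1;0.07 -0.22 0.06 0 0 0.11 1;0.07 -0.22 0.06 0 0 0.11 1'
python3 st.py '(0.540,-0.160,0.046)'
```

```text
time: 14.17
tool_pos: [0.5388, -0.1595, 0.1494]
ee_rot: [1.0, -0.027, -0.002, -0.001]
contact_force: [0.6, -0.7, 0.4]
width: -0.0003
grasp_force: 0.0
[ 0.5388 -0.1595  0.1494] yaw -3.05 zaxis [-0.0045  0.0019 -1.    ] F [ 0.6 -0.7  0.4] delta tool [0.0017 0.0006 0.1034]
```

```bash
python3 -m inch '0.001 0 0.04 0 0 0 1;0.001 0 0.08 0 0 0 1;0.001 0 0.103 0 0 0 1;0.001 -0.01 0.103 0 0 0 1;0.001 -0.03 0.103 0 0 0 1;0.001 -0.045 0.103 0 0 0 1;0.001 -0.055 0.103 0 0 0 1;0.001 -0.062 0.103 0 0 0 1;0.001 -0.07 0.103 0 0 0 1;0.001 -0.078 0.103 0 0 0 1;0.001 -0.086 0.103 0 0 0 1;0.001 -0.094 0.103 0 0 0 1'
python3 -m inch '0 -0.008 0 0 0 0 1;0 -0.016 0 0 0 0 1;0 -0.024 0 0 0 0 1;0 -0.032 0 0 0 0 1;0 -0.04 0 0 0 0 1;0 -0.048 0 0 0 0 1;0 -0.056 0 0 0 0 1;0 -0.064 0 0 0 0 1;0 -0.07 0 0 0 0 1;0 -0.075 0 0 0 0 1;0 -0.075 0 0 0 0 1'
python3 - <<'E'
from h import *
_,t=snap("top","pics/top7.png");c,im=snap("wrist","pics/w7.png")
b=cv2.resize(t[125:235,120:300],(512,313),interpolation=cv2.INTER_CUBIC)
cv2.imwrite("pics/v7.png",np.vstack([im[:280],b]))
E
python3 st.py '(0.55,0.03,0.046)'
```

```text
time: 15.17
tool_pos: [0.5462, -0.0665, 0.0487]
ee_rot: [1.0, -0.028, 0.0, 0.0]
contact_force: [0.7, -1.9, 1.9]
width: -0.0004
grasp_force: 1.1
time: 16.08
tool_pos: [0.5498, 0.0099, 0.0482]
ee_rot: [1.0, -0.026, -0.0, -0.0]
contact_force: [0.4, 0.1, -0.5]
width: -0.0001
grasp_force: 0.0
[0.5496 0.0087 0.0481] yaw -3.07 zaxis [-9.e-04  4.e-04 -1.e+00] F [ 0.  -0.1  0.6] delta tool [-0.0007 -0.0213  0.0021]
```

View pics/v7.png

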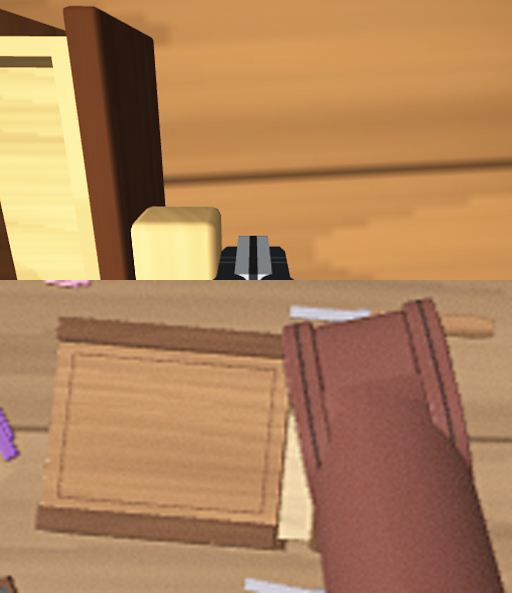

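The drawer is moving well, with roughly 20-30 mm still out. The pull at (132-222, 208-280) is just ahead of the fingers. I push on gently to the stop.

```bash
python3 -m inch '0 -0.006 0 0 0 0 1;0 -0.012 0 0 0 0 1;0 -0.017 0 0 0 0 1;0 -0.021 0 0 0 0 1;0 -0.024 0 0 0 0 1;0 -0.024 0 0 0 0 1'
python3 -m inch '0 -0.003 0 0 0 0 1;0 -0.006 0 0 0 0 1;0 -0.009 0 0 0 0 1;0 -0.012 0 0 0 0 1;0 -0.012 0 0 0 0 1'; python3 st.py '(0.55,0.03,0.046)'
```

```text
time: 16.68
tool_pos: [0.5513, 0.0334, 0.0483]
ee_rot: [1.0, -0.027, -0.0, -0.0]
contact_force: [-0.5, 0.9, 1.0]
width: 0.0003
grasp_force: 0.0
time: 17.1
tool_pos: [0.5517, 0.0397, 0.0484]
ee_rot: [1.0, -0.029, -0.001, 0.003]
contact_force: [-3.6, -16.3, 4.8]
width: -0.0003
grasp_force: 8.0
[0.5517 0.0397 0.0484] yaw -3.29 zaxis [-0.0013 -0.0053 -1.    ] F [ -3.6 -16.3   4.8] delta tool [-0.0011  0.0098  0.0024]
```

It reached a firm stop at 16 N after about 143 mm of travel, which is plausible. I back off and check.

```bash
python3 -m inch '0 0.02 0 0 0 0 1;0 0.05 0 0 0 0 1;0 0.07 -0.04 0 0 0 1;0 0.09 -0.08 0 0 0 1;-0.02 0.09 -0.12 0 0 0 1;-0.05 0.07 -0.16 0 0 0 1;-0.07 0.05 -0.2 0 0 0 1;-0.07 0.05 -0.22 0 0 0 1;-0.07 0.05 -0.22 0 0 0 1;-0.07 0.05 -0.22 0 0 0 1'
python3 - <<'E'
from h import *
import pickle
c,im=snap("wrist","pics/w8.png");pickle.dump(c,open("w8.pkl","wb"))
_,t=snap("scene","pics/s8.png")
b=cv2.resize(t[90:250,200:400],(512,300),interpolation=cv2.INTER_CUBIC)
cv2.imwrite("pics/v8.png",np.vstack([im[:290],b]))
E
python3 st.py '(0.55,0.03,0.046)'
```

```text
time: 17.93
tool_pos: [0.4804, -0.0006, 0.2716]
ee_rot: [1.0, -0.026, 0.003, 0.0]
contact_force: [0.1, 0.0, -1.6]
width: -0.0002
grasp_force: 0.0
[ 0.4794 -0.0019  0.268 ] yaw -3.1 zaxis [ 1.e-04 -1.e-04 -1.e+00] F [ 0.3 -0.3 -0.4] delta tool [ 0.0688 -0.0357  0.222 ]
```

View pics/v8.png

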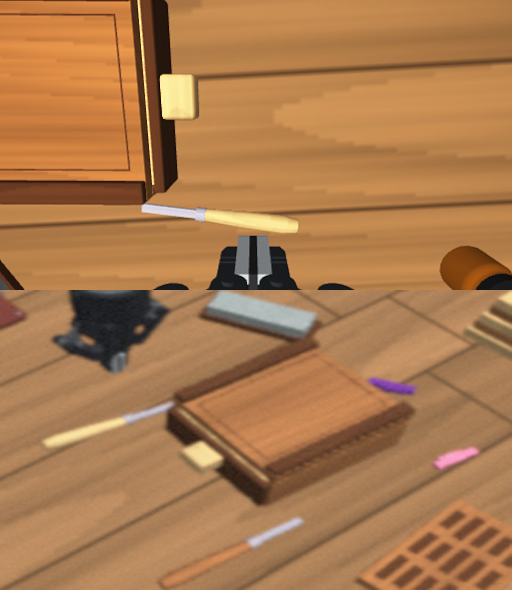

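The drawer's panel is close against the stand, with only a thin light strip showing. I check the position numerically.

Run:
```python
from h import *
import pickle
C,ex,ey=pickle.load(open("st.pkl","rb"))
L=lambda p:((p-C)@ex*1e3,(p-C)@ey*1e3)
for n in("4","8"):
    c=pickle.load(open(f"w{n}.pkl","rb"));im=cv2.imread(f"pics/w{n}.png")
    for y in(-.035,.045):
        prev=None;print(n,y)
        rng=range(-300,-240,2) if n=="4" else range(-160,-98,2)
        out=[]
        for x in rng:
            u,v=proj(c,C+ex*x/1e3+ey*y+np.array([0,0,.072]));p=im[int(round(v)),int(round(u))]
            out.append(f"{x}:{p[2]},{p[1]},{p[0]}")
        print(" ".join(out))
c4,c8=[pickle.load(open(f"w{n}.pkl","rb")) for n in"48"]
print("pull w4",L(onz(c4,458,159,.068)),"w8",L(onz(c8,198,96,.068)))
```

```text
4 -0.035
-300:168,116,67 -298:167,115,66 -296:165,114,65 -294:163,114,64 -292:163,112,64 -290:162,111,64 -288:161,112,65 -286:159,109,64 -284:158,109,63 -282:154,106,61 -280:153,105,60 -278:151,104,60 -276:149,102,59 -274:145,100,57 -272:143,98,56 -270:141,96,55 -268:139,96,55 -266:137,93,53 -264:136,92,52 -262:124,84,48 -260:94,52,29 -258:96,54,30 -256:98,54,30 -254:98,54,29 -252:99,53,30 -250:178,134,77 -248:246,219,138 -246:244,215,134 -244:243,214,133 -242:186,148,89
4 0.045
-300:152,104,60 -298:150,103,59 -296:151,104,60 -294:150,105,59 -292:152,104,59 -290:151,103,59 -288:150,104,58 -286:151,105,59 -284:150,104,58 -282:153,105,60 -280:153,105,60 -278:152,105,60 -276:152,104,59 -274:153,107,61 -272:153,105,60 -270:152,106,60 -268:152,106,59 -266:152,105,59 -264:153,105,59 -262:142,96,54 -260:94,50,29 -258:94,52,29 -256:97,54,30 -254:99,54,31 -252:99,53,31 -250:98,52,30 -248:251,224,140 -246:243,214,134 -244:240,205,127 -242:177,139,84
8 -0.035
-160:181,127,74 -158:181,127,74 -156:181,127,75 -154:181,127,74 -152:181,128,75 -150:180,127,74 -148:181,127,74 -146:181,127,74 -144:181,
[... 254 characters left out ...]
,31 -108:255,254,175 -106:61,32,16 -104:83,50,27 -102:77,46,25 -100:218,135,68
8 0.045
-160:190,134,78 -158:190,134,77 -156:191,134,77 -154:191,133,78 -152:192,134,78 -150:191,133,77 -148:191,133,77 -146:190,133,76 -144:190,133,77 -142:191,134,78 -140:191,134,78 -138:190,133,77 -136:195,138,80 -134:56,35,21 -132:34,20,13 -130:37,22,13 -128:36,22,13 -126:37,22,13 -124:39,24,15 -122:34,20,12 -120:68,38,23 -118:110,60,34 -116:110,60,34 -114:110,62,34 -112:113,63,36 -110:110,58,33 -108:245,205,125 -106:92,58,31 -104:70,43,24 -102:69,43,23 -100:141,85,43
pull w4 (np.float64(-296.85267372684467), np.float64(-0.30520949016752535)) w8 (np.float64(-158.4377190908287), np.float64(-1.5833348293687555))
```

Panel faces measure at local x = -110 and -120, and the inner wall is the light strip at about -108, so the drawer is home to within about 1 mm. The scraper is standing and the robot is clear.

```bash
python3 -c "
from rig import r
print(r.job_done())"
```

```text
the job is handed in; nothing more can be done
None
```

I wiped the chips off the board into the drawer, stood the scraper upright in its tray again, pushed the drawer home (about 1 mm by measurement) and handed the job in; I did not count all four chips individually, and no result came back.

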